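Stamp two soap bars and hold the press down

ROBOT

A 6-joint arm with a two-finger parallel gripper is mounted at the origin on the work surface. World frame = base frame: x ahead of the robot, y to its left, z up, the work surface at z = 0. Lengths are in m, angles in degrees, forces in N, time in s.
With the tool pointing down it reaches from about 0.4 to 0.825 m from the base axis. Payload 7 kg.
Tool frame: the origin (TCP) lies midway between the tips of the shut fingers; the grasp point (between the pads) lies 19 mm behind it (hold_point_z is the distance from the TCP to the grasp point, in m); z points along the fingers, y is the line along which they close (so a half turn about z gives the same grasp; the last joint's range is limited). The gripper opens to 88 mm and grips with 3 to 60 N. Pads are 19 mm wide; open, the fingers measure 130 mm over their backs; the gripper's body (78 mm by 193 mm) begins 47 mm behind the grasp point.
Start: joints at [81.767, 20.546, 0.682, 0, -70.136, -16.507], TCP at [0.282, 0.613, 0.227] pointing down, gripper open.
Joint ranges: [-176.03, 176.03], [-82.01, 121.73], [-58.28, 71.71], [-173.87, 95.51], [-174.79, -0.11], [-173.66, 173.66]. Speed limits (degrees/s): [136.94, 136.94, 172.46, 180, 180, 180].

INTERFACE

Orientations are given as [roll, pitch, yaw] about the fixed x, y, z axes, in that order (R = Rz(yaw) Ry(pitch) Rx(roll)).
In Python, from plant import get_state, capture, close_job, hold_point_z gives the robot as it stands.
- The arm moves only by the shell command python3 -m inch 'ROWS' [FORCE]. ROWS is text: rows parted by semicolons, each of 5 numbers parted by spaces: the shift along the tool's x, y, z normalised to -1 to 1, where 1 is 0.15 m, then the turn about the tool's z normalised to -1 to 1, where 1 is 360 degrees, then the opening, from 0 (shut) to 1 (fully open). In form: tx ty tz spin grip; .... A call has exactly 8 rows; each row shifts and turns the commanded pose from where the row before left it, along the tool's axes as they then stand; what a row does not reach is not made up. A row lasts 1/8 s, in which the tool goes at most 62.5 mm and 10.7 degrees, less where a joint would pass 70% of its speed; a pose out of reach is approached as far as the arm can. A call with a number of a shift or a turn outside -1 to 1 is refused whole. A call with a gripper value outside its range is refused whole. The fingers move at their own pace and stop on an object; FORCE is the grip in N (left out, the last holds). Time passes only in rows, so rows that do not move let the fingers close, or fill a call up. It gives the time, the measured TCP pose, the force, the opening and the grip force at its end, in the units of the state.
- get_state(): the state, without advancing time (a new reading comes with each control period).
- capture(name): name is "scene" or "top" or "wrist"; returns a dict with "color" (384x512x3 uint8, blue, green, red), "mtx" (3x3 intrinsics, pixels), "R" (3x3) and "t" (3): a world point X has camera coordinates R X + t. Camera axes: x right, y down, z forward; pixel columns grow to the right and rows downward; lengths in m; the calibration is good to about 2 mm. A picture is of the moment at which its call begins. There is no depth.
- close_job(): hands the job in; it is judged then, once.
The state is a dict: "time_s": time; "joints": joint angles; "qd": joint speeds; "joint_torque": joint torques, N m; "tcp_pos": TCP position; "eef_rot": TCP orientation; "contact_force": force on the tool from outside, world axes, zero at the start; "moment": the same for the moment, N m; "gripper_width": finger opening in m; "gripper_force": force on a finger pad.
Only numpy, scipy, OpenCV 4.12 (cv2) and the standard library are available. Lean on these libraries where they do the work, as an engineer would, in place of code of your own. Each camera call takes 0.05 s, during which the arm holds its last target. There are 200 camera calls.

TASK

Drop the two green soap bars one by one into the two pockets of the stamping press so that each lies flat on the pocket floor (either bar in either pocket), then swing the blue press arm over them until it meets its stop. Then push the red spring knob straight down about 22 mm, so that the rim of the collar stands within the yellow ring on the stem and the stamp bears on both bars, and finish while still holding it there. Leave the pink bar, the bottle and the carton where they are.

Things in the scene. Friction and masses are not known exactly. Their poses are not given: they have to be found in the camera images.
- bar_a: Green soap bar, a plain block 40 (own x) by 60 (own y) by 34 mm high (z), about 90 g, lying flat on the table, loose. Origin: centre of its underside.
- bar_b: The second green soap bar, the same as bar_a.
- pink_bar: Pink soap bar of the same size (40 x 60 x 34 mm), origin at the centre of its underside. Bystander; leave it.
- bottle: Green bottle with a black cap, diameter 60, 150 mm high, loose, origin at the centre of its underside. Bystander; leave it.
- carton: Brown cardboard carton 70 (x) by 100 (y) by 50 mm high, loose, origin at the centre of its underside. Bystander; leave it.
- press: Stamping press, fixed; its place and yaw vary. Origin on the table under the nest's middle. Own frame: grey base plate 8 mm thick (x -60 to 170, y -90 to 90 mm); on it a light wooden nest 90 (x) by 160 (y) by 12 mm, top 20 mm above the table, two pockets side by side along y; a dark post (radius 16, flange 26 mm) at x = 130, y = 0 carries the blue swing arm.
- pocket0 (a point): Centre of the floor of the pocket at y = +37 mm of the press frame, 8 mm above the table. The pocket is 46 (press x) by 66 (press y) by 12 mm deep; a seated bar, its 60 mm side along press y, stands 22 mm out of it. Axes as the press.
- pocket1 (a point): The same for the pocket at y = -37 mm of the press frame.
- post_axis (a point): Point on the vertical axis of the post about which the arm swings, at the arm's mid height, 88 mm above the table (hub radius 21 mm, top at 102 mm).
- swing_mid (a point): Point in the middle of the blue arm's bar, 75 mm from the post axis, 88 mm above the table. The bar is 22 mm wide and 16 mm high (80 to 96 mm above the table), runs radially from the hub, and ends in a collar (radius 22 mm, 78 to 100 mm above the table) 130 mm from the post axis.
- swing (a joint): Angle of the arm about the vertical post axis, rad. 0: arm at its stop, pointing along press -x, stamp over both bars. It grows as the arm swings out towards press +y (clockwise from above), up to 2.1. Slight friction (0.1 N m): it stays where it is left. It starts parked at 1.45 to 1.95.
- plunger (a joint): Travel of the sprung knob and stem, m: 0 at rest (up), 0.030 fully down; springs up when let go. Force on the knob: about 3 N to start, 7 N at 0.015, where the stamp meets the seated bars, then (with the stamp's own spring) 9 N just after, 15 N at 0.022, 22 N at 0.030. The yellow ring passes the collar's rim from 0.019 to 0.025.
- knob: Round red knob, radius 20, 14 mm thick, flat top, on the vertical stem (radius 8 mm) above the collar; origin at the centre of its underside, which at rest is 132 mm above the table and 32 mm above the collar's rim. The yellow ring is 6 mm high, its lower edge 19 mm above the rim at rest.
- knob_top (a point): Centre of the knob's flat top, 146 mm above the table at rest.
- foot: The stamp under the collar: aluminium plate 34 by 126 by 8 mm (long side across the arm) with two brass pads beneath, sprung; origin at the centre of the pads' underside, 57 mm above the table at rest, 15 mm above seated bars. It moves down with the knob.
There are look-alikes about, which are no part of the job. Leave any black or orange look-alike of the bar_b alone.

How it is judged:
By the outcome, as a careful person would: the job done as asked, in the order asked, and still so for the second after the job is handed in, while the arm keeps its last pose, push and grip.
It also fails if it takes over 72 s, if anything falls off the work surface, if the arm or the gripper's body presses on something with over 40 N, if the wrist force passes 120 N, or if a joint passes its speed limit or range.

## Working session

There is one attempt and no reset: what is moved stays moved. The work goes in short steps, Python scripts to look and compute and a shell command to move; the robot and the scene stay as the last step left them, time stands still between calls to the robot, and variables do not carry over. Pictures are saved under pics/ and viewed, at most 10 in all, crops included, and the job is handed in when it is done.

```bash
ls; mkdir -p pics
python3 - <<'E'
from plant import *
import cv2
s=get_state();print(s['time_s'],s['tcp_pos'],s['eef_rot'],s['gripper_width'],hold_point_z)
for n in('scene','top'):
    c=capture(n);cv2.imwrite(f'pics/{n}0.png',c['color']);print(n,c['mtx'].tolist(),c['R'].tolist(),c['t'].tolist())
E
```

```text
pics
0.0 [0.28227752 0.61261743 0.22564867] [ 1.79907235e+02 -7.45296756e-03 -2.47437325e+01] 0.0879782277517257 0.0188
scene [[391.1110280580251, 0.0, 257.2088047394892], [0.0, 391.1110280580251, 199.26000738094484], [0.0, 0.0, 1.0]] [[0.20550508915475796, 0.9786261421232382, 0.007650639481950605], [0.7816757702073186, -0.15943299622378868, -0.602962776617181], [-0.5888553715491522, 0.1298922386753464, -0.7977326354923788]] [-0.10329391486514479, -0.3762671624099945, 1.5283762924026092]
top [[398.1179736521564, 0.0, 256.4971865158859], [0.0, 398.1179736521564, 186.32498047960323], [0.0, 0.0, 1.0]] [[0.023586954215783315, -0.9997211742526031, -0.001108756880144976], [-0.9916151821605453, -0.02325472486888489, -0.1271162785798163], [0.12705505145224072, 0.004097745998619622, -0.9918872024470321]] [-0.05036648093374657, 0.5725771231543868, 1.2868223450414353]
```

View pics/scene0.png

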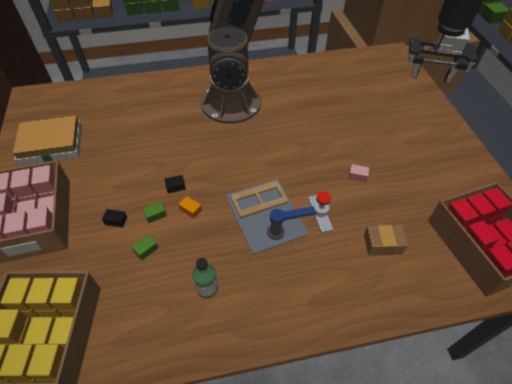

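View pics/top0.png

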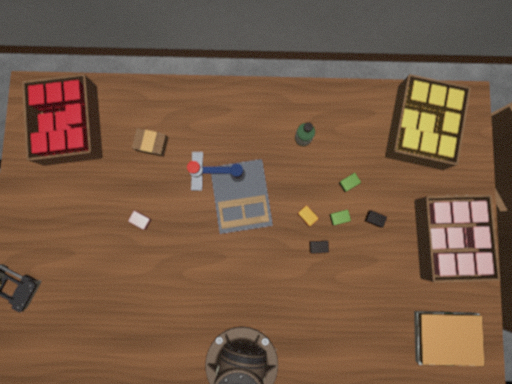

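The scene view shows green bars at (155,212) and (145,247), the press nest around (260,198), the post hub at (277,216) and the red knob at (323,198). In the top view the green bars are at (340,217) and (350,182), the nest at (243,212), the hub at (237,171) and the knob at (194,168). There are black and orange look-alikes close to bar 1.

```bash
cat > h.py <<'E'
import numpy as np,cv2
from plant import *
R_={'green':((45,120,40),(75,255,255)),'red':((0,200,120),(6,255,255)),'blue':((105,150,50),(125,255,255)),'wood':((8,60,150),(25,150,255))}
def mask(c,n):
    h=cv2.cvtColor(c['color'],cv2.COLOR_BGR2HSV);return cv2.inRange(h,*map(np.array,R_[n]))
def blobs(m,amin=40):
    cs,_=cv2.findContours(m,cv2.RETR_EXTERNAL,cv2.CHAIN_APPROX_NONE);return sorted([k for k in cs if cv2.contourArea(k)>amin],key=cv2.contourArea,reverse=True)
def cen(k): m=cv2.moments(k);return np.array([m['m10']/m['m00'],m['m01']/m['m00']])
def ray(c,p):
    R,t=np.array(c['R']),np.array(c['t']);d=R.T@np.linalg.solve(c['mtx'],[p[0],p[1],1]);return -R.T@t,d
def plane(c,p,z): o,d=ray(c,p);return o+d*(z-o[2])/d[2]
def tri(c1,p1,c2,p2):
    P=[np.array(c['mtx'])@np.c_[c['R'],c['t']] for c in(c1,c2)]
    X=cv2.triangulatePoints(*P,np.array(p1,float).reshape(2,1),np.array(p2,float).reshape(2,1))[:,0];return X[:3]/X[3]
def proj(c,X): q=np.array(c['mtx'])@(np.array(c['R'])@X+np.array(c['t']));return q[:2]/q[2]
E
python3 - <<'E'
from h import *
np.set_printoptions(precision=4,suppress=True)
cs={n:capture(n) for n in('scene','top')}
for n in R_:
    for k in cs:
        for b in blobs(mask(cs[k],n)):
            r=cv2.minAreaRect(b);print(n,k,cen(b).round(1),cv2.contourArea(b),np.round(r[1],1),round(r[2]), plane(cs[k],cen(b),{'green':.03,'red':.146,'blue':.09,'wood':.02}[n])[:2])
s,t=cs['scene'],cs['top']
for a,b in(((155,212),(340,217)),((145,247),(350,182)),((323,198),(194,168)),((277,216),(237,171)),((260,198),(243,212))):print(tri(s,a,t,b))
E
```

```text
green scene [495.3   9.3] 297.0 [26.1 21.7] 42 [-0.4086  1.3889]
green scene [143.6 245.3] 214.0 [12.  20.8] 55 [ 0.5999 -0.3488]
green scene [153.5 210.6] 196.5 [13.6 18.7] 72 [ 0.4838 -0.3156]
green scene [133.2   6.1] 185.0 [13. 17.] 90 [-0.7785 -0.3524]
green scene [151.5   5.3] 153.5 [11. 16.] 90 [-0.7693 -0.264 ]
green scene [169.9   4.6] 125.5 [10. 15.] 90 [-0.7595 -0.1753]
red scene [323.7 196.9] 99.0 [10. 12.] 90 [0.6183 0.1603]
blue scene [288.7 213.3] 215.0 [10.1 42.3] 87 [0.615  0.0665]
wood scene [263.7 187.3] 97.0 [ 8.9 36.2] 80 [0.4542 0.0313]
wood scene [277.3 200.5] 45.0 [ 5.4 27.8] 72 [0.5143 0.0614]
wood top [452.3 340. ] 2917.5 [50. 61.] 90 [ 0.0938 -0.676 ]
wood top [243.  211.4] 1168.0 [26.3 47.7] 81 [0.4904 0.0063]
wood top [148.1 140.1] 254.0 [13.3 21.6] 14 [0.7261 0.3373]
[ 0.4795 -0.3158  0.0167]
[ 0.5981 -0.3498  0.0179]
[0.614  0.1591 0.1354]
[0.6157 0.0294 0.088 ]
[0.4891 0.009  0.014 ]
```

```bash
R="placeholder"; for i in 1; do :; done
python3 -m inch '0.174 0.208 -0.026 0 1;0.174 0.208 -0.026 0 1;0.174 0.208 -0.026 0 1;0.174 0.208 -0.026 0 1;0.174 0.208 -0.026 0 1;0.174 0.208 -0.026 0 1;0.174 0.208 -0.026 0 1;0.174 0.208 -0.026 0 1'
python3 -m inch '0.174 0.208 -0.026 0 1;0.174 0.208 -0.026 0 1;0.174 0.208 -0.026 0 1;0.174 0.208 -0.026 0 1;0.174 0.208 -0.026 0 1;0.174 0.208 -0.026 0 1;0.174 0.208 -0.026 0 1;0.174 0.208 -0.026 0 1'
python3 - <<'E'
from h import *
c=capture('wrist');cv2.imwrite('pics/w1.png',c['color'])
R,t=np.array(c['R']),np.array(c['t']);print((-R.T@t).round(3),R[2].round(2),get_state()['tcp_pos'],get_state()['joints'])
E
```

```text
time_s: 1.2
tcp_pos: [0.3678, 0.2976, 0.2579]
eef_rot: [-180.0, 0.0, -24.7]
contact_force: [0.9, -0.7, 0.6]
gripper_width: 0.0879
gripper_force: 0.0
time_s: 2.2
tcp_pos: [0.4529, -0.0165, 0.2892]
eef_rot: [-180.0, -0.0, -24.7]
contact_force: [0.0, 0.6, -0.2]
gripper_width: 0.0875
gripper_force: 0.0
[ 0.525 -0.051  0.448] [-0.27  0.13 -0.95] [ 0.45364648 -0.01931785  0.28957359] [ 2.26131714e+01 -3.15029081e+00 -1.97072904e+01  7.32650004e-02
 -7.34495781e+01  4.25916546e+01]
```

View pics/w1.png

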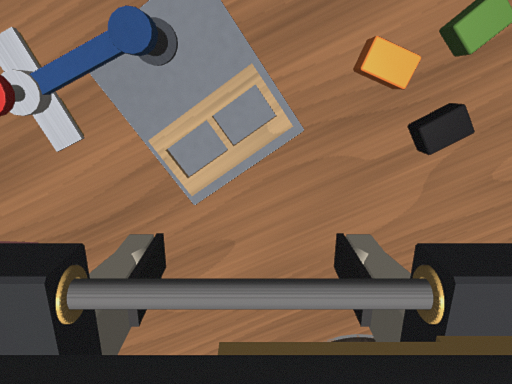

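The wrist view shows the nest with its two pockets at (197,150) and (244,114), the hub at (131,30), and the orange, black and green bars at top right. I'll save this frame, then take another further on for triangulation.

```bash
cat > snap.py <<'E'
import pickle,sys
from h import *
c=capture('wrist');pickle.dump(c,open(f'pics/{sys.argv[1]}.pkl','wb'));cv2.imwrite(f'pics/{sys.argv[1]}.png',c['color'])
E
python3 snap.py w2
python3 -m inch '0.174 0.208 -0.026 0 1;0.174 0.208 -0.026 0 1;0.174 0.208 -0.026 0 1;0 0 0 0 1;0 0 0 0 1;0 0 0 0 1;0 0 0 0 1;0 0 0 0 1'
python3 snap.py w3
python3 -m inch '0.174 0.208 -0.026 0 1;0.174 0.208 -0.026 0 1;0.174 0.208 -0.026 0 1;0.174 0.208 -0.026 0 1;0.174 0.208 -0.026 0 1;0.1 0.12 0 0 1;0 0 0 0 1;0 0 0 0 1'
python3 snap.py w4
python3 - <<'E'
from h import *
import pickle
np.set_printoptions(precision=4,suppress=True)
print(get_state()['tcp_pos'])
C={n:pickle.load(open(f'pics/{n}.pkl','rb')) for n in('w2','w3','w4')}
H={}
for n,c in C.items():
    for b in blobs(mask(c,'green'),200): print(n,'green',cen(b).round(1),cv2.contourArea(b),plane(c,cen(b),.02))
    m=mask(c,'wood'); m[230:]=0
    cs,h=cv2.findContours(m,cv2.RETR_CCOMP,cv2.CHAIN_APPROX_NONE)
    for k,hh in zip(cs,h[0]):
        if hh[3]>=0 and cv2.contourArea(k)>500:
            r=cv2.minAreaRect(k);print(n,'hole',cen(k).round(1),cv2.contourArea(k),[plane(c,p,.02)[:2].round(4).tolist() for p in cv2.boxPoints(r)],plane(c,cen(k),.02))
E
```

```text
time_s: 3.3
tcp_pos: [0.4848, -0.1324, 0.3008]
eef_rot: [-180.0, -0.0, -24.7]
contact_force: [-0.0, 0.3, 0.7]
gripper_width: 0.0874
gripper_force: 0.0
time_s: 4.35
tcp_pos: [0.544, -0.3514, 0.3199]
eef_rot: [-180.0, 0.0, -24.7]
contact_force: [-0.0, -0.2, -0.3]
gripper_width: 0.0874
gripper_force: 0.0
[ 0.544  -0.3512  0.3203]
w2 green [480.2  24.4] 1912.0 [ 0.4758 -0.3219  0.02  ]
w2 hole [194.6 150.4] 1912.5 [[0.5006, 0.0811], [0.5127, 0.0144], [0.4659, 0.0057], [0.4522, 0.0742]] [0.4837 0.0431 0.02  ]
w2 hole [241.8 116.7] 2110.0 [[0.514, 0.009], [0.5256, -0.058], [0.4787, -0.0684], [0.4655, 0.0003]] [ 0.4966 -0.0294  0.02  ]
w3 green [388.3  93.5] 1631.0 [ 0.4764 -0.3192  0.02  ]
w3 hole [133.6 203. ] 1574.0 [[0.5012, 0.0808], [0.5133, 0.0113], [0.4657, 0.0061], [0.452, 0.0774]] [0.4838 0.0428 0.02  ]
w3 hole [175.8 173.2] 1713.5 [[0.5135, 0.0086], [0.5267, -0.0587], [0.4792, -0.067], [0.4643, 0.0019]] [ 0.4968 -0.0299  0.02  ]
w4 green [245.6 200.8] 1141.0 [ 0.4757 -0.3142  0.02  ]
```

View pics/w4.png

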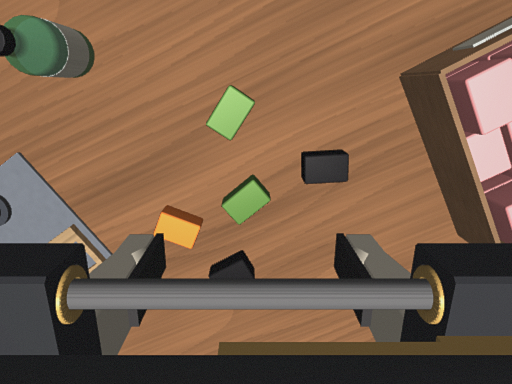

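The second wrist view shows the bars at (245,200) and (230,112), the second brighter; the bottle is at top left and the look-alikes are near (178,227), (232,265) and (325,167). The pocket spacing comes out at 74 mm with a yaw of about 10°, which fits. Next I'll measure the bars' top faces.

Run:
```python
from h import *
import pickle
np.set_printoptions(precision=4,suppress=True)
C={n:pickle.load(open(f'pics/{n}.pkl','rb')) for n in('w2','w3','w4')}
print(tri(C['w2'],(194.6,150.4),C['w3'],(133.6,203.)),tri(C['w2'],(241.8,116.7),C['w3'],(175.8,173.2)))
c=C['w4'];h=cv2.cvtColor(c['color'],cv2.COLOR_BGR2HSV)
for p in((230,112),(250,95),(245,195),(240,216),(262,207),(50,40)):print(p,h[p[1],p[0]])
for n,c in C.items():
  h=cv2.cvtColor(c['color'],cv2.COLOR_BGR2HSV)
  for nm,lo,hi in(('all',(35,100,40),(60,255,255)),('top',(35,100,118),(60,255,255))):
    m=cv2.inRange(h,np.array(lo),np.array(hi))
    for b in blobs(m,300):
        r=cv2.minAreaRect(b);P=np.array([plane(c,p,.034)[:2] for p in cv2.boxPoints(r)])
        e=[P[1]-P[0],P[2]-P[1]];print(n,nm,cen(b).round(1),cv2.contourArea(b),plane(c,cen(b),.034)[:2],'sides',np.linalg.norm(e,axis=1),'ang',[round(float(np.degrees(np.arctan2(v[1],v[0]))),1) for v in e])
```

```text
[0.4837 0.0434 0.0188] [ 0.4965 -0.0293  0.0179]
(230, 112) [ 46 104 203]
(250, 95) [ 13 128 158]
(245, 195) [ 47 116 178]
(240, 216) [ 47 122 167]
(262, 207) [ 17 125 116]
(50, 40) [ 66  87 123]
w2 all [474.2  26.3] 2507.5 [ 0.4783 -0.3065] sides [0.0724 0.0446] ang [-75.8, -157.0]
w2 top [481.4  24.1] 1785.5 [ 0.4772 -0.3143] sides [0.0588 0.0382] ang [-75.9, -157.2]
w3 all [385.8  93.4] 1906.5 [ 0.4803 -0.3116] sides [0.0642 0.0442] ang [-75.6, -160.6]
w3 all [371.3   6.5] 433.0 [ 0.577  -0.3258] sides [0.0469 0.0183] ang [-114.7, 162.4]
w3 top [389.3  93.8] 1516.0 [ 0.4781 -0.3153] sides [0.0589 0.0382] ang [-75.4, -160.6]
w4 all [230.  112.3] 1377.5 [ 0.597  -0.3488] sides [0.0594 0.0388] ang [-59.2, -146.3]
w4 all [245.6 199.5] 1284.0 [ 0.4817 -0.3172] sides [0.0627 0.0438] ang [-74.7, -166.4]
w4 top [229.8 112.5] 1325.0 [ 0.5968 -0.3485] sides [0.0582 0.0381] ang [-59.2, -146.3]
w4 top [245.6 202. ] 1042.5 [ 0.4783 -0.3157] sides [0.0585 0.0382] ang [-74.2, -166.2]
```

```bash
python3 -m inch '-0.25 -0.016 0 0 0.8;-0.25 -0.016 0 0 0.8;0 0 0.2 0.0233 0.8;0 0 0.2 0.0233 0.8;0 0 0.2 0.0233 0.8;0 0 0.2 0.0233 0.8;0 0 0.2 0.0233 0.8;0 0 0.2 0.0233 0.8'
python3 -m inch '0 0 0 0 0.8;0 0 0 0 0.8;0 0 0 0 0.8;0 0 0 0 0.8;0 0 0 0 0.8;0 0 0 0 0.8;0 0 0 0 0.8;0 0 0 0 0.8'
python3 snap.py w5
python3 - <<'E'
from h import *
import pickle
np.set_printoptions(precision=4,suppress=True)
s=get_state();print(s['tcp_pos'],s['eef_rot'],s['joints'])
c=pickle.load(open('pics/w5.pkl','rb'));h=cv2.cvtColor(c['color'],cv2.COLOR_BGR2HSV)
m=cv2.inRange(h,np.array((35,90,118)),np.array((60,255,255)))
for b in blobs(m,300):
    r=cv2.minAreaRect(b);P=np.array([plane(c,p,.034)[:2] for p in cv2.boxPoints(r)])
    e=[P[1]-P[0],P[2]-P[1]];print(cen(b).round(1),cv2.boundingRect(b),plane(c,cen(b),.034)[:2],np.linalg.norm(e,axis=1),[round(float(np.degrees(np.arctan2(v[1],v[0]))),1) for v in e])
E
```

```text
time_s: 5.4
tcp_pos: [0.4782, -0.3152, 0.14]
eef_rot: [-179.9, -0.0, -75.3]
contact_force: [-0.6, -0.5, 0.9]
gripper_width: 0.0704
gripper_force: 0.0
time_s: 6.4
tcp_pos: [0.478, -0.3161, 0.1401]
eef_rot: [180.0, 0.0, -75.1]
contact_force: [0.3, 0.3, -0.0]
gripper_width: 0.0701
gripper_force: 0.0
[ 0.4779 -0.3161  0.1401] [179.9907   0.0058 -75.0676] [-13.9238  15.1426 -19.1769  -0.0006 -55.6915  28.8566]
[108.9 110.4] (71, 67, 76, 88) [ 0.5964 -0.3495] [0.0378 0.0595] [-145.4, 122.1]
[248.2 188.3] (224, 155, 49, 69) [ 0.4781 -0.3169] [0.038  0.0581] [-165.1, 106.0]
```

View pics/w5.png

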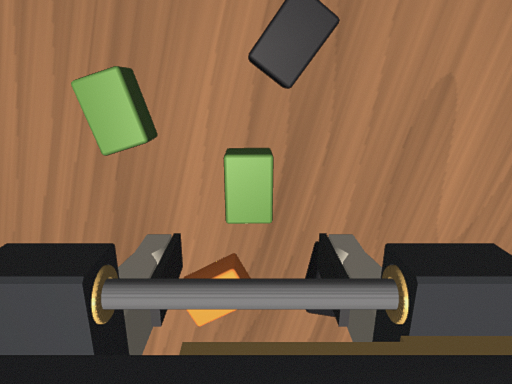

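The near bar lies squarely between the fingers at (248,188); the far bar is at (109,110). Descend and grip.

```bash
python3 -m inch '0 0 0.2 0 0.8;0 0 0.2 0 0.8;0 0 0.2 0 0.8;0 0 0.15 0 0.8;0 0 0.075 0 0.8;0 0 0 0 0.8;0 0 0 0 0.2;0 0 0 0 0.2' 30
python3 -m inch '0 0 0 0 0.2;0 0 0 0 0.2;0 0 0 0 0.2;0 0 0 0 0.2;0 0 -0.1 0 0.2;0 0 -0.25 0 0.2;0 0 -0.25 0 0.2;0 0 0 0 0.2'
python3 -c "from plant import *;s=get_state();print(s['tcp_pos'],s['eef_rot'],s['gripper_width'],s['gripper_force'])"
```

```text
time_s: 7.45
tcp_pos: [0.4787, -0.3163, 0.0174]
eef_rot: [-179.9, -0.1, -75.1]
contact_force: [-1.1, -0.2, 0.1]
gripper_width: 0.0555
gripper_force: 0.0
time_s: 8.45
tcp_pos: [0.48, -0.3168, 0.1103]
eef_rot: [-179.7, -0.2, -75.0]
contact_force: [0.3, 0.3, -1.1]
gripper_width: 0.0398
gripper_force: 30.0
[ 0.48004435 -0.31681949  0.11031634] [-179.69814912   -0.20627321  -75.04170471] 0.03976862910321471 29.998813569545746
```

```bash
python3 -m inch '-0.289 -0.08 0 0 0.2;-0.289 -0.08 0 0 0.2;-0.289 -0.08 0 0 0.2;-0.289 -0.08 0 0 0.2;-0.289 -0.08 0 0 0.2;-0.289 -0.08 0 0 0.2;-0.289 -0.08 0 0 0.2;-0.289 -0.08 0 0 0.2'
python3 -m inch '0 0 0 0.007 0.2;0 0 0 0.007 0.2;0 0 0 0 0.2;0 0 0 0 0.2;0 0 0 0 0.2;0 0 0 0 0.2;0 0 0 0 0.2;0 0 0 0 0.2'
python3 snap.py w6
python3 - <<'E'
from h import *
import pickle
np.set_printoptions(precision=4,suppress=True)
s=get_state();p=s['tcp_pos'];y=np.radians(s['eef_rot'][2]);print(p,s['eef_rot'],s['joints'])
d=np.array([.4833,.0436])-p[:2];print('tool err mm',1e3*d@[np.cos(y),np.sin(y)],1e3*d@[np.sin(y),-np.cos(y)])
c=pickle.load(open('pics/w6.pkl','rb'));h=cv2.cvtColor(c['color'],cv2.COLOR_BGR2HSV)
m=cv2.inRange(h,np.array((35,90,60)),np.array((60,255,255)))
for b in blobs(m,300): print(cen(b),cv2.boundingRect(b))
E
```

```text
time_s: 9.45
tcp_pos: [0.4807, 0.045, 0.1062]
eef_rot: [180.0, -0.0, -75.1]
contact_force: [0.9, 0.6, -0.8]
gripper_width: 0.0398
gripper_force: 30.0
time_s: 10.45
tcp_pos: [0.4814, 0.0437, 0.1064]
eef_rot: [180.0, 0.0, -80.1]
contact_force: [0.4, -0.1, -0.9]
gripper_width: 0.0396
gripper_force: 30.0
[0.4814 0.0437 0.1064] [-179.9983    0.0005  -80.1081] [ 28.5659   9.3019 -32.3371   0.0001 -48.3592 -18.674 ]
tool err mm 0.4431200710781396 -1.830838899527601
[249.5953 242.1866] (206, 206, 88, 73)
[249.7487 314.0251] (211, 309, 79, 11)
```

View pics/w6.png

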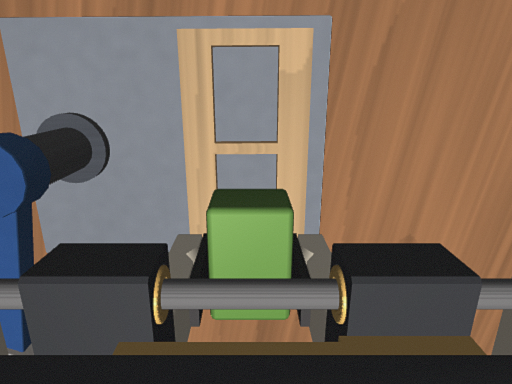

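The held bar is level between the pads, aligned with the nest. Pocket1 spans (212–279, 45–142) and the divider is at rows 142–153. I'll check its position.

Run:
```python
from h import *
import pickle
np.set_printoptions(precision=4,suppress=True)
c=pickle.load(open('pics/w6.pkl','rb'))
a=np.radians(10.1);o=np.array([.4898,.0071]);M=np.array([[np.cos(a),np.sin(a)],[-np.sin(a),np.cos(a)]])
for p in((212,45),(279,45),(278,142),(214,142),(216,153.5),(277,153.5),(178,29),(312,29),(188,200),(308,200)):
    print(p,[(1e3*M@(plane(c,p,z)[:2]-o)).round(1) for z in(.02,.008)])
s=get_state();print('tcp',1e3*M@(s['tcp_pos'][:2]-o))
```

```text
(212, 45) [array([ 21.6, -69.4]), array([ 22.8, -70.7])]
(279, 45) [array([-23.1, -69.2]), array([-24.1, -70.5])]
(278, 142) [array([-23.8,  -4.4]), array([-24.8,  -2.4])]
(214, 142) [array([22.6, -4.6]), array([23.8, -2.7])]
(216, 153.5) [array([21.4,  3.9]), array([22.6,  6.2])]
(277, 153.5) [array([-23.2,   4.1]), array([-24.2,   6.4])]
(178, 29) [array([ 43.6, -79.2]), array([ 45.9, -81. ])]
(312, 29) [array([-44.6, -78.9]), array([-46.6, -80.6])]
(188, 200) [array([44. , 39.7]), array([46.3, 43.8])]
(308, 200) [array([-47.6,  40.1]), array([-49.8,  44.2])]
tcp [-1.8276 37.524 ]
```

```bash
python3 -m inch '0 -0.007 0.1 0 0.2;0 0 0.15 0 0.2;0 0 0.1 0 0.2;0 0 0.06 0 0.2;0 0 0.06 0 0.2;0 0 0.05 0 0.2;0 0 0 0 0.2;0 0 0 0 0.2'
python3 -c "from plant import *;s=get_state();print(s['tcp_pos'],s['eef_rot'],s['contact_force'])"
```

```text
time_s: 11.5
tcp_pos: [0.4827, 0.044, 0.0287]
eef_rot: [-180.0, 0.0, -80.1]
contact_force: [-0.4, 0.1, -1.0]
gripper_width: 0.0399
gripper_force: 30.0
[0.4827205  0.04404339 0.02869813] [-1.79967434e+02  6.52729376e-03 -8.01026812e+01] [-0.35900143  0.05051242 -1.02188217]
```

```bash
python3 -m inch '0 0 0.01 0 0.2;0 0 0.007 0 0.2;0 0 0 0 0.2;0 0 0 0 0.2;0 0 0 0 0.8;0 0 0 0 0.8;0 0 0 0 0.8;0 0 0 0 0.8'
python3 -m inch '0 0 -0.1 0 0.8;0 0 -0.2 0 0.8;0 0 -0.2 0 0.8;0 0 -0.2 0 0.8;0 0 -0.1 0 0.8;0 0 0 0 0.8;0 0 0 0 0.8;0 0 0 0 0.8'
python3 snap.py w7
python3 - <<'E'
from h import *
import pickle
np.set_printoptions(precision=4,suppress=True)
s=get_state();print(s['tcp_pos'],s['eef_rot'])
c=pickle.load(open('pics/w7.pkl','rb'));h=cv2.cvtColor(c['color'],cv2.COLOR_BGR2HSV)
m=cv2.inRange(h,np.array((35,90,118)),np.array((60,255,255)))
for b in blobs(m,300):
    r=cv2.minAreaRect(b);P=np.array([plane(c,p,.042)[:2] for p in cv2.boxPoints(r)])
    e=[P[1]-P[0],P[2]-P[1]];print(cen(b).round(1),cv2.boundingRect(b),plane(c,cen(b),.042)[:2],np.linalg.norm(e,axis=1),[round(float(np.degrees(np.arctan2(v[1],v[0]))),1) for v in e])
E
```

```text
time_s: 12.5
tcp_pos: [0.4825, 0.0439, 0.0259]
eef_rot: [-180.0, 0.0, -80.1]
contact_force: [0.2, -0.2, -1.1]
gripper_width: 0.0691
gripper_force: 0.0
time_s: 13.5
tcp_pos: [0.4819, 0.0437, 0.1448]
eef_rot: [179.9, -0.0, -80.1]
contact_force: [0.5, -0.3, 0.1]
gripper_width: 0.07
gripper_force: 0.0
[0.482  0.0437 0.1449] [179.8965  -0.0297 -80.1114]
[248.5 190.2] (225, 157, 48, 69) [0.4814 0.0432] [0.0368 0.0576] [-170.2, 101.0]
```

```bash
python3 -m inch '0.339 -0.038 0 0 0.8;0.339 -0.038 0 0 0.8;0.339 -0.038 0 0 0.8;0.339 -0.038 0 0 0.8;0.339 -0.038 0 0 0.8;0.339 -0.038 0 0 0.8;0.339 -0.038 0 0 0.8;0.339 -0.038 0 0 0.8'
python3 -m inch '0 0 0 -0.02 0.8;0 0 0 -0.02 0.8;0 0 0 -0.021 0.8;0 0 0 0 0.8;0 0 0 0 0.8;0 0 0 0 0.8;0 0 0 0 0.8;0 0 0 0 0.8'
python3 snap.py w8
python3 - <<'E'
from h import *
import pickle
np.set_printoptions(precision=4,suppress=True)
s=get_state();print(s['tcp_pos'],s['eef_rot'])
c=pickle.load(open('pics/w8.pkl','rb'));h=cv2.cvtColor(c['color'],cv2.COLOR_BGR2HSV)
m=cv2.inRange(h,np.array((35,90,118)),np.array((60,255,255)))
for b in blobs(m,300):
    r=cv2.minAreaRect(b);P=np.array([plane(c,p,.034)[:2] for p in cv2.boxPoints(r)])
    e=[P[1]-P[0],P[2]-P[1]];print(cen(b).round(1),cv2.boundingRect(b),plane(c,cen(b),.034)[:2],np.linalg.norm(e,axis=1),[round(float(np.degrees(np.arctan2(v[1],v[0]))),1) for v in e])
E
```

```text
time_s: 14.55
tcp_pos: [0.5973, -0.3507, 0.1448]
eef_rot: [179.9, 0.0, -80.1]
contact_force: [0.6, 0.2, -0.2]
gripper_width: 0.0701
gripper_force: 0.0
time_s: 15.55
tcp_pos: [0.5973, -0.349, 0.1459]
eef_rot: [-180.0, -0.0, -58.2]
contact_force: [0.5, 0.3, -0.0]
gripper_width: 0.07
gripper_force: 0.0
[ 0.5973 -0.349   0.1459] [-179.994    -0.0052  -58.1653]
[248.8 186.6] (225, 154, 48, 67) [ 0.597  -0.3494] [0.0574 0.038 ] [-59.4, -148.2]
```

```bash
python3 -m inch '0 0 0.2 0 0.8;0 0 0.2 0 0.8;0 0 0.2 0 0.8;0 0 0.15 0 0.8;0 0 0.075 0 0.8;0 0 0.035 0 0.8;0 0 0 0 0.2;0 0 0 0 0.2' 30
python3 -m inch '0 0 0 0 0.2;0 0 0 0 0.2;0 0 0 0 0.2;0 0 0 0 0.2;0 0 -0.1 0 0.2;0 0 -0.25 0 0.2;0 0 -0.25 0 0.2;0 0 0 0 0.2'
python3 - <<'E'
from h import *
s=get_state();p=s['tcp_pos'];y=np.radians(s['eef_rot'][2]);print(p,s['eef_rot'])
a=np.radians(10.1);t=np.array([.4898,.0071])+np.array([[np.cos(a),-np.sin(a)],[np.sin(a),np.cos(a)]])@[-.0007,-.037]
d=t-p[:2];print(t,'units',d@[np.cos(y),np.sin(y)]/.15,d@[np.sin(y),-np.cos(y)]/.15)
E
```

```text
time_s: 16.6
tcp_pos: [0.5978, -0.3492, 0.0179]
eef_rot: [-179.9, -0.1, -58.1]
contact_force: [0.2, 0.4, -0.7]
gripper_width: 0.0556
gripper_force: 0.0
time_s: 17.6
tcp_pos: [0.5993, -0.3499, 0.1114]
eef_rot: [-179.8, -0.3, -58.1]
contact_force: [1.0, -0.2, -1.4]
gripper_width: 0.0393
gripper_force: 30.0
[ 0.59933271 -0.34985738  0.11137874] [-179.7694466    -0.304108    -58.12116641]
[ 0.49559942 -0.02944937] units -2.1790931081958425 -0.5408566709234359
```

```bash
python3 -m inch '-0.272 -0.068 0 0 0.2;-0.272 -0.068 0 0 0.2;-0.272 -0.068 0 0 0.2;-0.272 -0.068 0 0 0.2;-0.272 -0.068 0 0 0.2;-0.272 -0.068 0 0 0.2;-0.272 -0.068 0 0 0.2;-0.272 -0.068 0 0 0.2'
python3 -m inch '0 0 0 0.02 0.2;0 0 0 0.02 0.2;0 0 0 0.021 0.2;0 0 0 0 0.2;0 0 0 0 0.2;0 0 0 0 0.2;0 0 0 0 0.2;0 0 0 0 0.2'
python3 - <<'E'
from h import *
s=get_state();p=s['tcp_pos'];y=np.radians(s['eef_rot'][2]);print(p,s['eef_rot'])
t=np.array([.4956,-.0294])
d=t-p[:2];print(t,'units',d@[np.cos(y),np.sin(y)]/.15,d@[np.sin(y),-np.cos(y)]/.15)
E
```

```text
time_s: 18.6
tcp_pos: [0.4933, -0.0276, 0.1067]
eef_rot: [180.0, 0.0, -58.2]
contact_force: [0.9, 1.2, -0.6]
gripper_width: 0.0399
gripper_force: 30.0
time_s: 19.6
tcp_pos: [0.4943, -0.0287, 0.1069]
eef_rot: [180.0, -0.0, -80.1]
contact_force: [0.5, -0.2, -1.9]
gripper_width: 0.0402
gripper_force: 30.0
[ 0.49428458 -0.02873818  0.10685173] [ 1.79996463e+02 -1.36457644e-03 -8.00889571e+01]
[ 0.4956 -0.0294] units 0.005855663570752219 -0.007879184467687648
```

```bash
python3 -m inch '0.006 -0.008 0.1 0 0.2;0 0 0.15 0 0.2;0 0 0.1 0 0.2;0 0 0.06 0 0.2;0 0 0.06 0 0.2;0 0 0.05 0 0.2;0 0 0 0 0.2;0 0 0 0 0.2'
python3 -c "from plant import *;s=get_state();print(s['tcp_pos'],s['eef_rot'],s['contact_force'])"
```

```text
time_s: 20.6
tcp_pos: [0.4959, -0.0293, 0.0291]
eef_rot: [-180.0, 0.0, -80.1]
contact_force: [1.3, 0.3, -1.6]
gripper_width: 0.0399
gripper_force: 30.0
[ 0.49590498 -0.02929572  0.02914772] [-1.79970844e+02  1.36379901e-03 -8.01043751e+01] [ 1.26091797  0.28356888 -1.6131178 ]
```

```bash
python3 -m inch '0 0 0.01 0 0.2;0 0 0.007 0 0.2;0 0 0 0 0.2;0 0 0 0 0.2;0 0 0 0 0.8;0 0 0 0 0.8;0 0 0 0 0.8;0 0 0 0 0.8'
python3 -m inch '0 0 -0.1 0 0.8;0 0 -0.2 0 0.8;0 0 -0.2 0 0.8;0 0 -0.3 0 0.8;0 0 -0.3 0 0.8;0 0 -0.2 0 0.8;0 0 0 0 0.8;0 0 0 0 0.8'
python3 snap.py w9
python3 - <<'E'
from h import *
import pickle
np.set_printoptions(precision=4,suppress=True)
s=get_state();print(s['tcp_pos'],s['joints'])
for n in('w9',):
    c=pickle.load(open(f'pics/{n}.pkl','rb'));h=cv2.cvtColor(c['color'],cv2.COLOR_BGR2HSV)
    m=cv2.inRange(h,np.array((35,90,118)),np.array((60,255,255)))
    for b in blobs(m,300): print(cen(b).round(1),cv2.boundingRect(b),plane(c,cen(b),.042))
E
```

```text
time_s: 21.6
tcp_pos: [0.4957, -0.0293, 0.0263]
eef_rot: [-180.0, 0.0, -80.1]
contact_force: [0.2, 0.3, 0.3]
gripper_width: 0.0689
gripper_force: 0.0
time_s: 22.6
tcp_pos: [0.4952, -0.0294, 0.2208]
eef_rot: [180.0, 0.0, -80.1]
contact_force: [-0.1, -0.7, -0.4]
gripper_width: 0.07
gripper_force: 0.0
[ 0.495  -0.0295  0.2204] [ 19.3321   3.8092 -21.829   -0.023  -64.4477  -9.442 ]
[248.9 168.3] (230, 141, 39, 56) [ 0.4946 -0.0296  0.042 ]
[249.4 234.7] (232, 211, 36, 49) [0.4814 0.0432 0.042 ]
```

View pics/w9.png

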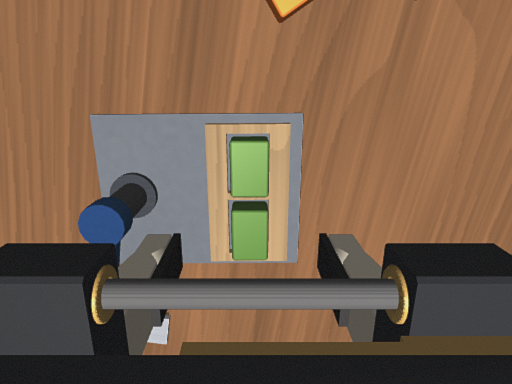

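Both bars lie flat in their pockets, at (249,168) and (249,235), 74 mm apart. Next I'll measure the direction of the blue arm from earlier frames.

Run:
```python
from h import *
import pickle
np.set_printoptions(precision=4,suppress=True)
post=np.array([.6171,.0298])
C={n:pickle.load(open(f'pics/{n}.pkl','rb')) for n in('w2','w3')}
for n,c in C.items():
    m=cv2.inRange(cv2.cvtColor(c['color'],cv2.COLOR_BGR2HSV),np.array((100,120,70)),np.array((125,255,255)));m[230:]=0
    ys,xs=np.nonzero(m);P=np.array([plane(c,p,.096)[:2] for p in zip(xs,ys)])-post
    r=np.linalg.norm(P,axis=1)
    for lo,hi in((0,25),(40,60),(60,80),(80,100)):
        q=P[(r>lo/1e3)&(r<hi/1e3)]
        if len(q):
            a=np.degrees(np.arctan2(q[:,1],q[:,0]));print(n,lo,len(q),q.mean(0),a.min().round(1),np.median(a).round(1),a.max().round(1))
    m=cv2.inRange(cv2.cvtColor(c['color'],cv2.COLOR_BGR2HSV),np.array((0,200,100)),np.array((6,255,255)))
    for b in blobs(m,100):print('red',cv2.boundingRect(b),plane(c,cen(b),.14))
s=get_state();p=s['tcp_pos'];y=np.radians(s['eef_rot'][2])
d=post+[-.0019,.065]-p[:2];print('units',d@[np.cos(y),np.sin(y)]/.15,d@[np.sin(y),-np.cos(y)]/.15,s['eef_rot'])
```

```text
w2 0 1686 [0.0016 0.0026] -179.9 21.9 178.7
w2 40 493 [-0.0009  0.0496] 76.5 91.0 106.3
w2 60 481 [-0.0012  0.0697] 81.3 91.0 101.2
w2 80 469 [-0.0016  0.0898] 83.7 91.0 98.5
w3 0 1268 [0.0013 0.0036] -179.9 32.4 179.4
w3 40 381 [-0.0008  0.0496] 76.5 90.9 105.4
w3 60 249 [-0.0032  0.0671] 80.9 93.4 100.8
w3 80 2 [-0.0115  0.0802] 97.9 98.1 98.4
units -0.6786158468993986 -0.9316879721235487 [179.9119   0.0063 -80.1198]
```

```bash
python3 -m inch '-0.17 -0.233 0 0 0.6;-0.17 -0.233 0 0 0.6;-0.17 -0.233 0 0 0.6;-0.17 -0.233 0 0 0.6;0 0 0 0.0178 0.6;0 0 0 0 0.6;0 0 0 0 0.6;0 0 0 0 0.6'
python3 snap.py w10
python3 - <<'E'
from h import *
import pickle
np.set_printoptions(precision=4,suppress=True)
s=get_state();print(s['tcp_pos'],s['eef_rot'],s['joints'])
E
```

```text
time_s: 23.65
tcp_pos: [0.6156, 0.0947, 0.2214]
eef_rot: [-180.0, 0.0, -86.5]
contact_force: [0.4, -0.3, 0.4]
gripper_width: 0.0528
gripper_force: 0.0
[0.6157 0.0948 0.2215] [-179.982     0.0079  -86.4797] [ 26.6859  15.8637  -6.7046  -0.0002 -67.412  -23.1656]
```

View pics/w10.png

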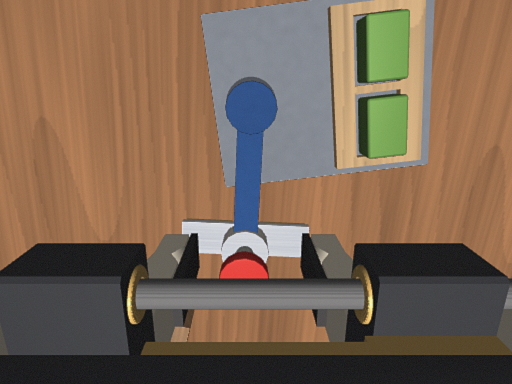

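The arm's bar runs from (251,107) to (244,242), centred between the fingers. Descend to straddle it.

```bash
python3 -m inch '0 0 0.2 0 0.6;0 0 0.2 0 0.6;0 0 0.2 0 0.6;0 0 0.15 0 0.6;0 0 0.1 0 0.6;0 0 0.05 0 0.6;0 0 0 0 0.35;0 0 0 0 0.35' 5
python3 -m inch '0 0 0 0 0.35;0 0 0 0 0.35;0 0.0378 0 -0.01389 0.35;0 0.0378 0 -0.01389 0.35;0 0.0378 0 -0.01389 0.35;0 0.0378 0 -0.01389 0.35;0 0 0 0 0.35;0 0 0 0 0.35'
python3 -c "
from h import *
s=get_state();d=s['tcp_pos'][:2]-np.array([.6171,.0298]);print(s['tcp_pos'],s['eef_rot'],np.hypot(*d),np.degrees(np.arctan2(d[1],d[0])),s['contact_force'])"
```

```text
time_s: 24.7
tcp_pos: [0.6164, 0.0953, 0.0872]
eef_rot: [-179.9, 0.0, -86.5]
contact_force: [0.0, -0.2, 0.3]
gripper_width: 0.038
gripper_force: 0.0
time_s: 25.7
tcp_pos: [0.5938, 0.0909, 0.0864]
eef_rot: [-180.0, 0.0, -66.6]
contact_force: [1.3, 0.4, -0.1]
gripper_width: 0.0307
gripper_force: 0.0
[0.59383244 0.090902   0.08642787] [-1.79990688e+02  9.19000502e-04 -6.66213208e+01] 0.06538221340525929 110.84676593533678 [ 1.27876241  0.37661865 -0.09271711]
```

```bash
python3 -m inch '0 0.0378 0 -0.01389 0.35;0 0.0378 0 -0.01389 0.35;0 0.0378 0 -0.01389 0.35;0 0.0378 0 -0.01389 0.35;0 0.0378 0 -0.01389 0.35;0 0.0378 0 -0.01389 0.35;0 0.0378 0 -0.01389 0.35;0 0.0378 0 -0.01389 0.35'
python3 -m inch '0 0.0378 0 -0.01389 0.35;0 0.0378 0 -0.01389 0.35;0 0.0378 0 -0.01389 0.35;0 0.0378 0 -0.01389 0.35;0 0.0378 0 -0.01389 0.35;0 0.0378 0 -0.01389 0.35;0 0 0 0 0.35;0 0 0 0 0.35'
python3 -c "
from h import *
s=get_state();d=s['tcp_pos'][:2]-np.array([.6171,.0298]);print(s['tcp_pos'],s['eef_rot'],np.hypot(*d),np.degrees(np.arctan2(d[1],d[0])),s['contact_force'])"
```

```text
time_s: 26.7
tcp_pos: [0.561, 0.062, 0.0866]
eef_rot: [-179.9, -0.1, -26.4]
contact_force: [2.5, 0.7, 0.0]
gripper_width: 0.0309
gripper_force: 0.8
time_s: 27.7
tcp_pos: [0.5519, 0.0291, 0.0862]
eef_rot: [180.0, 0.0, 3.3]
contact_force: [-0.3, 0.2, -0.1]
gripper_width: 0.0309
gripper_force: 0.0
[0.55193987 0.02910361 0.08624434] [1.79994386e+02 1.62555438e-02 3.34767701e+00] 0.06516384965759645 -179.38768545173423 [-0.30605941  0.19438485 -0.13817029]
```

```bash
python3 -m inch '0 0.0189 0 -0.00694 0.35;0 0.0189 0 -0.00694 0.35;0 0.0189 0 -0.00694 0.35;0 0.0091 0 -0.0033 0.35;0 0.0091 0 0 0.35;0 0.0091 0 0 0.35;0 0 0 0 0.35;0 0 0 0 0.35'
python3 -m inch '0 0.005 0 0 0.35;0 0.005 0 0 0.35;0 0 0 0 0.35;0 0 0 0 0.35;0 0.005 0 0 0.35;0 0 0 0 0.35;0 0 0 0 0.35;0 0 0 0 0.35'
python3 -c "
from h import *
s=get_state();d=s['tcp_pos'][:2]-np.array([.6171,.0298]);print(s['tcp_pos'],s['eef_rot'],np.hypot(*d),np.degrees(np.arctan2(d[1],d[0])),s['contact_force'])"
```

```text
time_s: 28.7
tcp_pos: [0.5539, 0.0165, 0.0864]
eef_rot: [180.0, -0.0, 12.2]
contact_force: [-0.2, -0.4, 0.4]
gripper_width: 0.0304
gripper_force: 0.1
time_s: 29.7
tcp_pos: [0.5541, 0.0147, 0.0863]
eef_rot: [-180.0, 0.0, 12.2]
contact_force: [-2.4, 4.8, 0.8]
gripper_width: 0.0306
gripper_force: 2.5
[0.55407684 0.01466466 0.08628948] [-1.79978905e+02  1.00850641e-03  1.21728996e+01] 0.06481510290136307 -166.49585850741775 [-2.36385125  4.78833059  0.75259816]
```

```bash
python3 -m inch '0 0.005 0 0 0.35;0 0 0 0 0.35;0 0 0 0 0.35;0 0 0 0 0.35;0 -0.025 0 0 0.35;0 0 0 0 0.6;0 0 0 0 0.6;0 0 0 0 0.6'
python3 -m inch '0 0 -0.1 0 0.6;0 0 -0.2 0 0.6;0 0 -0.3 0 0.6;0 0 -0.3 0 0.6;0 0 -0.1 0 0.6;0 0 0 0 0;0 0 0 0 0;0 0 0 0 0' 20
python3 snap.py w11
python3 - <<'E'
from h import *
import pickle
np.set_printoptions(precision=4,suppress=True)
s=get_state();print(s['tcp_pos'],s['eef_rot'])
cs={n:capture(n) for n in('scene','top')};cs['w']=pickle.load(open('pics/w11.pkl','rb'))
pp={}
for n,c in cs.items():
    m=cv2.inRange(cv2.cvtColor(c['color'],cv2.COLOR_BGR2HSV),np.array((0,190,90)),np.array((6,255,255)))
    if n=='top': m[:100]=0; m[:,:130]=0
    if n=='scene': m[:,400:]=0
    for b in blobs(m,15):print(n,cv2.boundingRect(b),cen(b),plane(c,cen(b),.144));pp.setdefault(n,cen(b))
print(tri(cs['scene'],pp['scene'],cs['w'],pp['w']) if {'w','scene'}<=set(pp) else '')
a=np.radians(10.1);print(np.array([.6171,.0298])-.13*np.array([np.cos(a),np.sin(a)]))
E
```

```text
time_s: 30.7
tcp_pos: [0.5536, 0.0171, 0.0863]
eef_rot: [180.0, 0.0, 12.2]
contact_force: [0.9, -0.6, -0.6]
gripper_width: 0.0512
gripper_force: 0.0
time_s: 31.7
tcp_pos: [0.5529, 0.0171, 0.2349]
eef_rot: [180.0, 0.1, 12.2]
contact_force: [0.3, 0.3, 0.5]
gripper_width: 0.0276
gripper_force: 0.0
[0.553  0.0171 0.235 ] [179.9853   0.1319  12.1689]
scene (253, 167, 13, 11) [258.4216 172.3201] [0.4943 0.0042 0.144 ]

[0.4891 0.007 ]
```

View pics/w11.png

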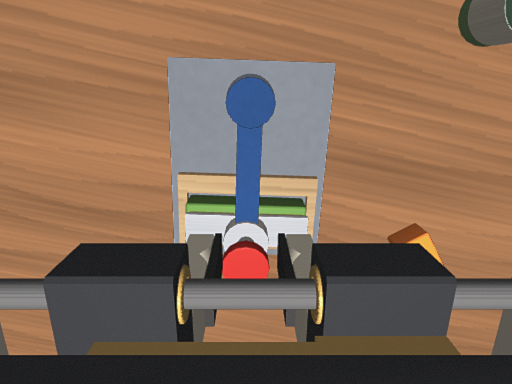

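The arm lies over the nest along press −x, with the knob at (246,262) and the stamp plate across both bars. Now I'll move the shut fingers over the knob and down.

```bash
python3 -m inch '-0.108 -0.005 0 0 0;-0.108 -0.005 0 0 0;-0.108 -0.005 0 0 0;-0.108 -0.005 0 0 0;0 0 0.2 0 0;0 0 0.2 0 0;0 0 0.1 0 0;0 0 0 0 0'
python3 -m inch '0 0 0.02 0 0;0 0 0 0 0;0 0 0.02 0 0;0 0 0 0 0;0 0 0 0 0;0 0 0 0 0;0 0 0 0 0;0 0 0 0 0'
python3 -c "
from h import *
s=get_state();print(s['tcp_pos'],s['eef_rot'],s['contact_force'],s['gripper_width'])
c=capture('scene');cv2.imwrite('pics/s2.png',cv2.resize(c['color'][120:250,190:350],None,fx=5,fy=5)[:600,:800])"
```

```text
time_s: 32.85
tcp_pos: [0.4889, 0.0064, 0.1609]
eef_rot: [180.0, 0.1, 12.2]
contact_force: [-0.4, -0.8, 0.5]
gripper_width: 0.0005
gripper_force: 0.0
time_s: 33.85
tcp_pos: [0.4896, 0.0066, 0.1553]
eef_rot: [-180.0, -0.0, 12.2]
contact_force: [-0.2, -0.3, -0.5]
gripper_width: 0.0003
gripper_force: 0.0
[0.48959895 0.00661269 0.15532521] [-1.79998886e+02 -2.37363532e-03  1.21760523e+01] [-0.24721766 -0.2860785  -0.48731042] 0.0002835326480431134
```

```bash
python3 -m inch '0 0 0.03 0 0;0 0 0.02 0 0;0 0 0.02 0 0;0 0 0.01 0 0;0 0 0 0 0;0 0 0 0 0;0 0 0 0 0;0 0 0 0 0'
python3 -m inch '0 0 0.02 0 0;0 0 0.02 0 0;0 0 0.02 0 0;0 0 0.02 0 0;0 0 0 0 0;0 0 0 0 0;0 0 0 0 0;0 0 0 0 0'
```

```text
time_s: 34.9
tcp_pos: [0.4895, 0.0065, 0.1433]
eef_rot: [180.0, 0.0, 12.2]
contact_force: [-2.1, -0.7, 4.1]
gripper_width: 0.0004
gripper_force: 1.8
time_s: 35.9
tcp_pos: [0.4896, 0.0065, 0.1314]
eef_rot: [180.0, -0.0, 12.2]
contact_force: [-4.1, 0.8, 6.1]
gripper_width: 0.0005
gripper_force: 3.4
```

```bash
python3 -m inch '0 0 0.015 0 0;0 0 0.015 0 0;0 0 0.01 0 0;0 0 0.008 0 0;0 0 0 0 0;0 0 0 0 0;0 0 0 0 0;0 0 0 0 0'
python3 - <<'E'
from h import *
s=get_state();print(s['tcp_pos'],s['contact_force'],s['joint_torque'])
c=capture('scene');cv2.imwrite('pics/s3.png',cv2.resize(c['color'][140:240,210:310],(600,600),interpolation=cv2.INTER_CUBIC))
E
```

```text
time_s: 36.9
tcp_pos: [0.4897, 0.0065, 0.1251]
eef_rot: [180.0, -0.0, 12.2]
contact_force: [-7.3, 0.6, 16.5]
gripper_width: 0.0001
gripper_force: 8.3
[0.48969118 0.00653011 0.12512682] [-7.31390684  0.63307563 16.46844071] [-4.14281655e-01 -2.95297265e+01  2.26079214e+01  5.06254748e+00
  2.50284098e+00  1.94869732e-03]
```

View pics/s3.png

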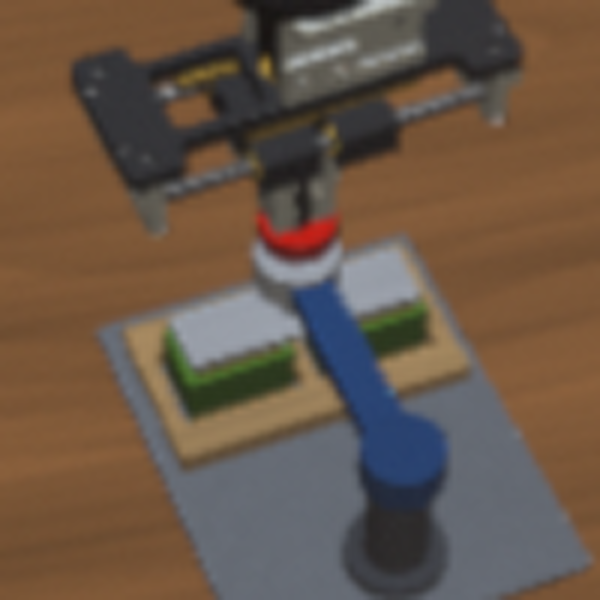

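The stamp bears on both bars. The press depth is 20.9 mm by tool height and about 22 mm by force, both within the 19–25 mm window. A short hold, then hand in.

```bash
python3 -m inch '0 0 0.003 0 0;0 0 0 0 0;0 0 0 0 0;0 0 0 0 0;0 0 0 0 0;0 0 0 0 0;0 0 0 0 0;0 0 0 0 0' && python3 -c "
from plant import *
print(close_job())"
```

```text
time_s: 37.95
tcp_pos: [0.4897, 0.0065, 0.125]
eef_rot: [180.0, -0.0, 12.2]
contact_force: [-8.4, 1.6, 19.9]
gripper_width: 0.0005
gripper_force: 9.8
the job is handed in; nothing more can be done
None
```

The job is handed in at 38 s of the 72 s allowed: both green bars lie flat in the pockets, the blue arm is at its stop, and the knob is held down about 21 mm by tool height (last push reading about 20 N, in the range expected for 22–30 mm). No verdict came back, and I never saw the yellow ring at the rim directly.

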